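# A square practice tamp on the sprung tamping station

### The job

Take the coffee tamper out of its wooden rest and use it to give the practice station a firm, square tamp: press the sprung plate all the way down onto its stop, level, and hold it there for two seconds bearing down with about 18 N, never more than 25 N. Then lift the tamper clear, leaving the plate level, and gently set the tamper back upright in its wooden rest; touch the station with nothing but the tamper and leave the cup, jug and jar where they are.

Things in the scene. Friction and masses are not known exactly. Their poses are not given: they have to be found in the camera images.
- station: Tamping practice station, fixed: square dark-wood block 130 x 130 x 30 mm with an upright steel basket in its middle (outside diameter 72 mm, bore 62 mm, rim 78 mm above the worktop). In it a sprung round brass plate, 58 mm across, its top 55 to 65 mm above the worktop at rest: a different, unmeasured height each time, so the stop must be felt. Origin: centre of the block's underside, z up.
- plate_travel (a joint): how far the sprung plate is pushed down towards its stop, m: 0 at rest, 0.012 on the stop. The spring takes about 3 N to start moving and 10 N to reach the stop; the stop is firm rubber that gives way, carrying the plate down with it, from about 12 N at some 8 N/mm (about 1 mm more at 20 N), which this value does not show.
- plate_roll (a joint): rocking of the plate about the station's x axis, rad; 0 is level. It starts cocked by up to 0.1 rad, stays at whatever tilt it was last pushed to, and levels when a level flat face presses on it.
- plate_pitch (a joint): rocking of the plate about the station's y axis, rad; 0 is level; behaves like plate_roll
- tamper: Coffee tamper, 0.25 to 0.5 kg, standing upright in its rest: flat steel foot 57 mm across and 14 mm thick, thin steel neck 22 mm across from 14 to 40 mm, dark-wood cylindrical handle 34 mm across from 40 to 96 mm, top at 101 mm (heights above its underside). Origin: centre of its flat underside, z up along the handle.
- rest: Tamper rest, fixed: round wooden dish 84 mm across with a recess 68 mm across; recess floor 4 mm and rim 12 mm above the worktop. Origin: centre of its underside, z up.
- cup: white ceramic mug, 72 mm across, 62 mm tall, loose bystander; origin: centre of its underside
- jug: steel milk jug with a handle, 84 mm across, 105 mm tall, loose bystander; origin: centre of its underside
- jar: glass storage jar with a wooden cap, 84 mm across, 120 mm tall, loose bystander; origin: centre of its underside
Not all that is in view belongs to the job. Leave any blue, pink or turquoise look-alike of the tamper alone.

How it is judged:
On the way, in this order (a step that is already met when the one before it is completed fails the run):
1. the tamper is lifted clear of its rest (z of tamper in the frame of rest above 0.04 m), for 0.2 s.
2. the tamper presses the plate home on its stop (travel over 11.2 mm), plate and tamper level within 2.9 degrees, with more than 13 N, held for 1.5 s (value of joint plate_travel above 0.0112 m and value of joint plate_roll between -0.05 and 0.05 rad and value of joint plate_pitch between -0.05 and 0.05 rad and angle between tamper's own z axis and vertical below 0.05 rad and horizontal distance between tamper and station below 0.006 m and contact force between tamper and station above 13 N), for 1.5 s.
At the end, for the whole second after the job is handed in: The tamper stands upright (within 3.4 degrees) and still on the floor of its rest, within 8 mm of the rest's centre and 2 mm of its floor; the station's plate has sprung back up (travel under 2 mm) and lies level within 3.4 degrees (horizontal distance between tamper and rest below 0.008 m and z of tamper in the frame of rest below 0.006 m and angle between tamper's own z axis and vertical below 0.06 rad and linear speed of tamper below 0.02 m/s and value of joint plate_travel below 0.002 m and value of joint plate_roll between -0.06 and 0.06 rad and value of joint plate_pitch between -0.06 and 0.06 rad); the robot touches nothing.
It fails at once if the tamper presses on the station with more than 25 N (contact force between tamper and station above 25 N).
It fails at once if the tamper is dropped or banged down into its rest (moving faster than 0.3 m/s within 6 mm of the rest's floor) (linear speed of tamper above 0.3 m/s and horizontal distance between tamper and rest below 0.05 m and z of tamper in the frame of rest below 0.01 m).
It fails at once if the robot itself touches the station (contact force between any of the fingers, the arm and station above 1 N).
It fails at once if the cup, jug or jar is shifted by more than 15 mm (distance of any of cup, jug, jar from where it was at the start of the episode above 0.015 m).
It also fails if it takes over 66 s, if anything falls off the work surface, if the arm or the gripper's body presses on something with over 40 N, if the wrist force passes 120 N, or if a joint passes its speed limit or range.

### The arm

A 6-joint arm with a two-finger parallel gripper is mounted at the origin on the work surface. World frame = base frame: x ahead of the robot, y to its left, z up, the work surface at z = 0. Lengths are in m, angles in rad, forces in N, time in s.
With the tool pointing down it reaches from about 0.225 to 0.875 m from the base axis. Payload 3.4 kg.
Tool frame: the origin (TCP) lies where the fingers leave the gripper's body, on its centre line; the fingertips stand 73 mm ahead of it and the grasp point (between the pads) lies 54 mm ahead of it; z points along the fingers, y is the line along which they close (so a half turn about z gives the same grasp; the last joint's range is limited). The gripper opens to 85 mm and grips with 20 to 120 N. Pads are 22 mm wide; open, the fingers measure 114 mm over their backs; the gripper's body (76 mm by 85 mm) begins 54 mm behind the grasp point. The pads swing forward as they close: fully open they stand 13 mm farther back than shut.
Start: joints at [1.103, 0.276, 1.505, -0, 1.361, -0.121], TCP at [0.195, 0.541, 0.304] pointing down, gripper open.
Joint ranges: [-2.89, 2.89], [-0.75, 2.08], [0.22, 2.7], [-1.18, 4.32], [0.11, 2.71], [-2.7, 2.7]. Speed limits (rad/s): [2.57, 2.57, 3.14, 3.14, 3.14, 3.14].

### API

Orientations are given as a unit quaternion [w, x, y, z].
In Python, from cell import get_state, camera, get_calibration, sign_off gives the robot as it stands. The module is installed in compiled form; this text tells all that it offers.
- The arm moves only by the shell command python3 -m jog 'ROWS' [FORCE]. ROWS is a JSON object of lists of equal length, an entry for each row: "hand": the finger opening in mm, from 0 to 85.4; "dp": the shift along the tool's x, y, z in units of 50 mm (1.0 is 50 mm), a list of three; "delta_rot": the turn, a rotation vector about the tool's x, y, z in units of 5 degrees (1.0 is 5 degrees), a list of three. In form: {"hand": [hand, ...], "dp": [[dx, dy, dz], ...], "delta_rot": [[ax, ay, az], ...]}. A call has 1 to 5 rows; each row is the pose to reach, as a shift and turn from the pose commanded when the call began, along the tool's axes at that moment; what a row does not reach only later rows make up. A row lasts 1/10 s, in which the tool goes at most 50 mm and 8.59 degrees, less where a joint would pass 70% of its speed; a pose out of reach is approached as far as the arm can. A call with a gripper value outside its range is refused whole. The fingers move at their own pace and stop on an object; FORCE is the grip in N (left out, the last holds). Time passes only in rows, so rows that repeat a pose let the fingers close. It gives the time, the measured TCP pose, the force, the opening and the grip force at its end, in the units of the state.
- get_state(): the state, without advancing time (a new reading comes with each control period).
- camera(name): name is "side" or "top"; returns (picture, depth): 400x640x3 uint8, red, green, blue; 400x640 float32, m along the optical axis (not along the pixel's ray), 0 where there is no reading.
- get_calibration(name): a dict with "fx", "fy", "cx", "cy" (pixels), "eye" and "rotation" of the camera in the world. Camera axes: x right, y down, z forward; pixel columns grow to the right and rows downward; lengths in m; the calibration is good to about 2 mm. A picture is of the moment at which its call begins. get_calibration takes no time and is no camera call.
- sign_off(): hands the job in; it is judged then, once.
The state is a dict: "time_s": time; "q": joint angles; "qvel": joint speeds; "joint_efforts": joint torques, N m; "position": TCP position; "ee_rot": TCP orientation; "ft_force": force on the tool from outside, world axes, zero at the start; "wrist_torque": the same for the moment, N m; "gripper_width": finger opening in m; "finger_force": force on a finger pad.
Only numpy, scipy, OpenCV 4.12 (cv2) and the standard library are available. Lean on these libraries where they do the work, as an engineer would, in place of code of your own. Each camera call takes 0.05 s, during which the arm holds its last target. There are 200 camera calls.

## Working session

There is one attempt and no reset: what is moved stays moved. The work goes in short steps, Python scripts to look and compute and a shell command to move; the robot and the scene stay as the last step left them, time stands still between calls to the robot, and variables do not carry over. Pictures are saved under pics/ and viewed, at most 10 in all, crops included, and the job is handed in when it is done.

```bash
mkdir -p pics
cat > h.py <<'E'
import numpy as np,cv2
from cell import *
def pts(name,d):
    c=get_calibration(name);v,u=np.mgrid[0:400,0:640]
    P=np.stack([(u-c['cx'])/c['fx']*d,(v-c['cy'])/c['fy']*d,d],-1)
    return P@np.array(c['rotation']).T+np.array(c['eye'])
def ray(name,u,v,z):
    c=get_calibration(name)
    r=np.array(c['rotation'])@[(u-c['cx'])/c['fx'],(v-c['cy'])/c['fy'],1];e=np.array(c['eye'])
    return e+r*(z-e[2])/r[2]
E
python3 - <<'E'
from h import *
for n in('top','side'):
    p,d=camera(n);np.savez(n+'0',p=p,d=d);cv2.imwrite(f'pics/{n}0.png',p[...,::-1])
    c=get_calibration(n);print(n,c)
s=get_state();print(s)
E
```

```text
top {'fx': 520.3644735189827, 'fy': 520.3644735189827, 'cx': 320.0718763752387, 'cy': 192.44442240372823, 'eye': array([0.47283723, 0.01989086, 1.51263189]), 'rotation': array([ 0.02947663, -0.70428543,  0.70857998, -0.03205588])}
side {'fx': 455.56473473140665, 'fy': 455.56473473140665, 'cx': 315.63534293386044, 'cy': 198.96730617904524, 'eye': array([ 0.15928537, -0.76059135,  1.07356347]), 'rotation': array([-0.3498769 ,  0.89775446, -0.25227367,  0.08933689])}
{'time_s': 0.1, 'q': array([ 1.10298483e+00,  2.76598755e-01,  1.50602633e+00,  2.33195537e-05,
        1.36072348e+00, -1.21011329e-01]), 'qvel': array([-0.00033519, -0.00220803, -0.00118939,  0.00039934, -0.0025324 ,
        0.0010641 ]), 'joint_efforts': array([ 8.60576547e-04, -4.17697477e+01, -2.46405745e+01, -3.33842800e-04,
        5.71159646e-03,  1.75992886e-05]), 'position': array([0.1952804 , 0.54044629, 0.30308001]), 'ee_rot': array([-2.65673165e-04,  1.72534772e-01,  9.85003036e-01, -8.36872225e-04]), 'ft_force': array([-0.11661134, -0.53032299,  0.28166519]), 'wrist_torque': array([ 0.01160398, -0.04334088, -0.01561807]), 'finger_force': 0.0, 'gripper_width': 0.08551647116722945}
```

View pics/top0.png

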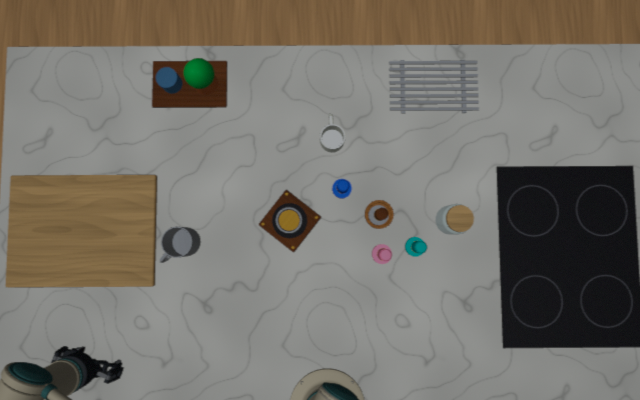

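View pics/side0.png

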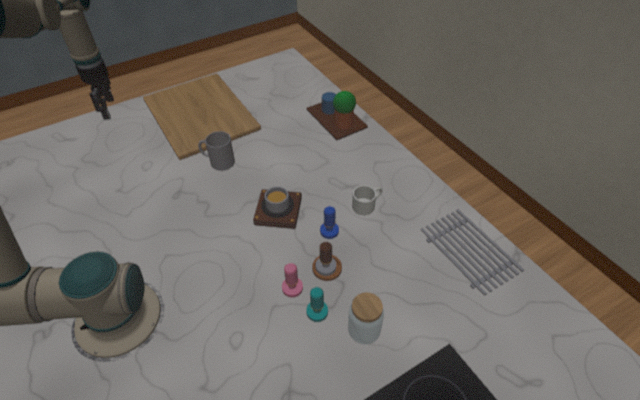

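The top view shows the station at about (289,220), the tamper in its rest at (379,214), look-alikes at (342,188), (382,254) and (416,247), the jar at (455,219), the cup at (332,138) and the jug at (182,241). The side view agrees, with the station at (278,207) and the tamper at (326,260). The calibration rotation is a quaternion, so I convert it before measuring.

```bash
python3 - <<'E'
s=open('h.py').read().replace("np.array(c['rotation'])","RM(c)").replace("from cell import *","from cell import *\nfrom scipy.spatial.transform import Rotation as R\nRM=lambda c:R.from_quat(np.array(c['rotation'])[[1,2,3,0]]).as_matrix()")
open('h.py','w').write(s)
E
python3 - <<'E'
from h import *
v0,u0=np.mgrid[0:400,0:640]
for n,st,tp in(('top',(289,220),(379,214)),('side',(278,207),(326,258))):
    f=np.load(n+'0.npz');p,d=f['p'],f['d'];X=pts(n,d)
    hsv=cv2.cvtColor(p,cv2.COLOR_RGB2HSV)
    print(n,'table z',np.median(X[300:330,200:280,2]))
    near=lambda c,r:(abs(u0-c[0])<r)&(abs(v0-c[1])<r)
    Z=X[...,2]
    def circ(m,l):
        q=X[m];
        if len(q)<4: print(l,'few');return
        (x,y),r=cv2.minEnclosingCircle(q[:,:2].astype(np.float32).copy());print(l,len(q),'med',np.median(q,0).round(4),'enc',round(x,4),round(y,4),'r',round(r,4))
    circ(near(tp,22)&(Z>.09)&(Z<.12),'tamper top')
    circ(near(tp,18)&(Z>.007)&(Z<.0155),'rest rim')
    circ(near(tp,18)&(Z>.003)&(Z<.0155),'rest all')
    circ(near(st,20)&(Z>.072)&(Z<.09),'rim')
    circ(near(st,15)&(Z>.05)&(Z<.07)&(hsv[...,1]>120),'plate')
    m=near(st,40)&(Z>.022)&(Z<.038);q=X[m]
    rr=cv2.minAreaRect(q[:,:2].astype(np.float32).copy());print('block',rr,len(q))
    # colour masks
    m=(near(tp,20)&(hsv[...,1]>110)&((hsv[...,0]<20)|(hsv[...,0]>170))).astype(np.uint8)
    cs,_=cv2.findContours(m,0,1);c=max(cs,key=cv2.contourArea);e=cv2.fitEllipse(c);print('rest ellipse',e,ray(n,*e[0],.008))
    m=(near(st,45)&(hsv[...,1]>110)).astype(np.uint8)
    cs,_=cv2.findContours(m,0,1);c=max(cs,key=cv2.contourArea);e=cv2.minAreaRect(c);print('block rect',e,ray(n,*e[0],.025))
    m=(near(st,15)&(hsv[...,1]>110)&(hsv[...,2]>140)).astype(np.uint8)
    cs,_=cv2.findContours(m,0,1);c=max(cs,key=cv2.contourArea);e=cv2.fitEllipse(c);print('plate el',e,ray(n,*e[0],.06))
    for l,c in(('blue',(342,188)),('pink',(382,254)),('turq',(416,247)),('jar',(455,219)),('cup',(332,138))):
        if n=='top': m=near(c,14)&(Z>.03);circ(m,l);print(Z[m].max())
    print(st,'tool')
    k=400//1
f=np.load('top0.npz')['p'];g=np.load('side0.npz')['p']
a=cv2.resize(f[170:265,245:440],(780,380),interpolation=2);cv2.imwrite('pics/crop.png',a[...,::-1])
E
```

```text
top table z 0.000560973096991435
tamper top 126 med [ 0.5386 -0.1529  0.1042] enc 0.5382 -0.1535 r 0.0168
rest rim 264 med [ 0.5434 -0.1553  0.0119] enc 0.5409 -0.1543 r 0.0568
rest all 475 med [ 0.543  -0.1557  0.0079] enc 0.5417 -0.1588 r 0.0664
rim 142 med [0.5223 0.1004 0.078 ] enc 0.5232 0.1006 r 0.0359
plate 329 med [0.5229 0.1013 0.0629] enc 0.5237 0.1022 r 0.0293
block ((0.5231308937072754, 0.10087519884109497), (0.1301143914461136, 0.12996232509613037), 51.751983642578125) 1358
rest ellipse ((378.680419921875, 213.90406799316406), (26.91153907775879, 27.08808708190918), 119.57335662841797) [ 0.54079937 -0.15518823  0.008     ]
block rect ((289.4132385253906, 220.3886260986328), (43.8606071472168, 43.997562408447266), 38.04703903198242) [0.52305925 0.10210578 0.025     ]Traceback (most recent call last):
  File "<stdin>", line 26, in <module>
ValueError: max() iterable argument is empty
```

Run:
```python
from h import *
v0,u0=np.mgrid[0:400,0:640]
near=lambda c,r:(abs(u0-c[0])<r)&(abs(v0-c[1])<r)
f=np.load('top0.npz');X=pts('top',f['d']);Z=X[...,2]
for l,c in(('tamper',(379,214)),('blue',(342,188)),('pink',(382,254)),('turq',(416,247)),('jar',(455,219)),('cup',(332,138)),('jug',(182,241))):
    m=near(c,16)&(Z>.03);m&=Z>Z[m].max()-.012;print(l,m.sum(),X[m].mean(0).round(4))
f=np.load('side0.npz');X=pts('side',f['d']);Z=X[...,2];print('side table',np.median(Z[300:350,200:260]))
m=near((278,207),30)&(Z>.02)&(Z<.1)
q=X[m&(Z<.036)];print('block',cv2.minAreaRect(q[:,:2].astype(np.float32).copy()))
q=X[m&(Z>.074)];print('rim',cv2.minEnclosingCircle(q[:,:2].astype(np.float32).copy()))
m=near((326,250),14)&(Z>.092);print('tamper top',m.sum(),X[m].mean(0),cv2.minEnclosingCircle(X[m][:,:2].astype(np.float32).copy()))
m=near((326,262),18)&(Z>.008)&(Z<.016);print('rest rim',m.sum(),cv2.minEnclosingCircle(X[m][:,:2].astype(np.float32).copy()))
def circ(q):
    A=np.c_[2*q[:,:2],np.ones(len(q))];s=np.linalg.lstsq(A,(q[:,:2]**2).sum(1),rcond=None)[0];return s[:2],np.sqrt(s[2]+s[:2]@s[:2])
for n,c in(('top',(379,214)),('side',(326,262))):
    f=np.load(n+'0.npz');hs=cv2.cvtColor(f['p'],cv2.COLOR_RGB2HSV)
    print(n,hs[c[1]-16:c[1]+17:4,c[0]-16:c[0]+17:4,1].tolist()) if n=='side' else 0
    X=pts(n,f['d']);Z=X[...,2]
    m=near(c,20)&(hs[...,1]>110)&(hs[...,0]<20)&(Z<.016)&(Z>.009)&(np.hypot(X[...,0]-.541,X[...,1]+.155)<.046)
    print(n,'rim fit',m.sum(),circ(X[m]))
s=get_state();r=R.from_quat(s['ee_rot'][[1,2,3,0]]);print(r.as_matrix().round(4))
T=np.array([.5386,-.1535,.22]);print((r.inv().apply(T-s['position'])/.05).round(2))
```

```text
tamper 4 [0.4728 0.0199 1.5126]
blue 4 [0.4728 0.0199 1.5126]
pink 3 [0.4728 0.0199 1.5126]
turq 5 [0.4728 0.0199 1.5126]
jar 4 [0.4728 0.0199 1.5126]
cup 5 [0.4728 0.0199 1.5126]
jug 1 [0.4728 0.0199 1.5126]
side table 0.00010547083941458979
block ((0.5221502184867859, 0.1042376309633255), (0.1333860158920288, 0.13092702627182007), 51.87115478515625)
rim ((0.5220366716384888, 0.10375204682350159), 0.03760942444205284)
tamper top 127 [ 0.53577406 -0.15355019  0.10204445] ((0.5363659858703613, -0.15028493106365204), 0.018451446667313576)
rest rim 248 ((0.5403515100479126, -0.15283958613872528), 0.04273171350359917)
top rim fit 147 (array([ 0.54028749, -0.15481527]), np.float64(0.03658729091419677))
side [[11, 10, 4, 103, 91, 81, 8, 6, 4], [10, 6, 14, 86, 110, 96, 8, 4, 6], [6, 10, 18, 70, 72, 49, 8, 8, 8], [8, 12, 74, 85, 81, 63, 98, 37, 8], [4, 110, 9, 81, 101, 42, 12, 126, 4], [4, 122, 11, 8, 10, 12, 13, 129, 14], [2, 143, 8, 18, 16, 14, 17, 130, 8], [13, 46, 117, 27, 13, 48, 134, 110, 0], [6, 14, 35, 131, 118, 122, 92, 10, 6]]
side rim fit 100 (array([ 0.53903357, -0.15469231]), np.float64(0.036766122059167655))
[[-9.405e-01  3.399e-01 -8.000e-04]
 [ 3.399e-01  9.405e-01 -1.600e-03]
 [ 2.000e-04 -1.700e-03 -1.000e+00]]
[-11.18 -10.72   1.68]
```

```bash
python3 -m jog '{"hand":[85,85,85,85,85],"dp":[[-0.4,-0.4,0],[-1,-0.9,0],[-1.6,-1.5,0],[-2.2,-2.1,0],[-2.8,-2.7,0]],"delta_rot":[[0,0,0],[0,0,0],[0,0,0],[0,0,0],[0,0,0]]}'
python3 -m jog '{"hand":[85,85,85,85,85],"dp":[[-0.6,-0.6,0],[-1.2,-1.1,0],[-1.8,-1.7,0],[-2.4,-2.3,0],[-3,-2.9,0]],"delta_rot":[[0,0,0],[0,0,0],[0,0,0],[0,0,0],[0,0,0]]}'
python3 -m jog '{"hand":[85,85,85,85,85],"dp":[[-0.6,-0.6,0],[-1.2,-1.1,0],[-1.8,-1.7,0],[-2.4,-2.3,0],[-3,-2.9,0]],"delta_rot":[[0,0,0],[0,0,0],[0,0,0],[0,0,0],[0,0,0]]}'
python3 -m jog '{"hand":[85,85,85,85,85],"dp":[[-0.6,-0.6,0],[-1.2,-1.1,0],[-1.8,-1.7,0],[-2.3,-2.2,0],[-2.3,-2.2,0]],"delta_rot":[[0,0,0],[0,0,0],[0,0,0],[0,0,0],[0,0,0]]}'
cat > t.py <<'E'
import sys
from h import *
s=get_state();r=R.from_quat(s['ee_rot'][[1,2,3,0]])
print('t',s['time_s'],'pos',s['position'].round(4),'F',s['ft_force'].round(2),'M',s['wrist_torque'].round(3),'w',s['gripper_width'],'ff',s['finger_force'],'q',s['q'].round(2))
print('z',r.as_matrix()[:,2].round(4),'y',r.as_matrix()[:,1].round(4))
if len(sys.argv)>1:
    T=np.array(eval(sys.argv[1]));print('units',(r.inv().apply(T-s['position'])/.05).round(3))
E
python3 t.py '[.5375,-.153,.126]'
```

```text
time_s: 0.6
position: [0.2814, 0.3646, 0.3035]
ee_rot: [-0.0, 0.172, 0.985, -0.0]
ft_force: [1.1, 0.6, 0.4]
gripper_width: 0.0851
finger_force: 0.0
time_s: 1.1
position: [0.3732, 0.1773, 0.3037]
ee_rot: [-0.0, 0.172, 0.985, 0.0]
ft_force: [0.9, -0.0, 0.2]
gripper_width: 0.085
finger_force: 0.0
time_s: 1.6
position: [0.465, -0.0101, 0.3037]
ee_rot: [-0.0, 0.173, 0.985, 0.0]
ft_force: [0.9, -0.3, -0.3]
gripper_width: 0.0846
finger_force: 0.0
time_s: 2.1
position: [0.5373, -0.1551, 0.3029]
ee_rot: [0.0, 0.174, 0.985, -0.001]
ft_force: [-0.2, 0.2, 0.5]
gripper_width: 0.085
finger_force: 0.0
t 2.1 pos [ 0.5373 -0.1551  0.3029] F [-0.2   0.18  0.52] M [ 0.017 -0.004  0.008] w 0.0849943669735591 ff 0.0 q [-0.4   0.25  1.54 -0.    1.35 -1.62]
z [ 4.0e-04 -1.9e-03 -1.0e+00] y [ 0.3436  0.9391 -0.0017]
units [0.015 0.047 3.537]
```

```bash
python3 -m jog '{"hand":[85,85,85,85,85],"dp":[[0,0.05,0.6],[0,0.05,1.2],[0,0.05,1.8],[0,0.05,2.4],[0,0.05,2.7]],"delta_rot":[[0,0,0],[0,0,0],[0,0,0],[0,0,0],[0,0,0]]}'
python3 -m jog '{"hand":[85,85,85,85,85],"dp":[[0,0,0.2],[0,0,0.4],[0,0,0.6],[0,0,0.8],[0,0,0.8]],"delta_rot":[[0,0,0],[0,0,0],[0,0,0],[0,0,0],[0,0,0]]}'
python3 t.py '[.5375,-.153,.128]'
python3 - <<'E'
from h import *
p,d=camera('side');a=cv2.resize(p[170:310,230:400],(765,600)[:2],interpolation=2);cv2.imwrite('pics/pre.png',a[...,::-1])
E
```

```text
time_s: 2.6
position: [0.5344, -0.1471, 0.166]
ee_rot: [-0.003, 0.172, 0.985, 0.001]
ft_force: [0.1, 0.1, -0.0]
gripper_width: 0.0847
finger_force: 0.0
time_s: 3.1
position: [0.5358, -0.1483, 0.1278]
ee_rot: [-0.001, 0.173, 0.985, 0.0]
ft_force: [-0.4, -0.3, -0.1]
gripper_width: 0.0852
finger_force: 0.0
t 3.1 pos [ 0.5358 -0.1483  0.1278] F [-0.35 -0.26 -0.09] M [-0.028  0.035  0.003] w 0.08517550037700337 ff 0.0 q [-0.4   0.4   1.8   0.    0.94 -1.62]
z [-2.e-03  9.e-04 -1.e+00] y [3.399e-01 9.405e-01 2.000e-04]
units [-0.064 -0.076 -0.005]
```

View pics/pre.png

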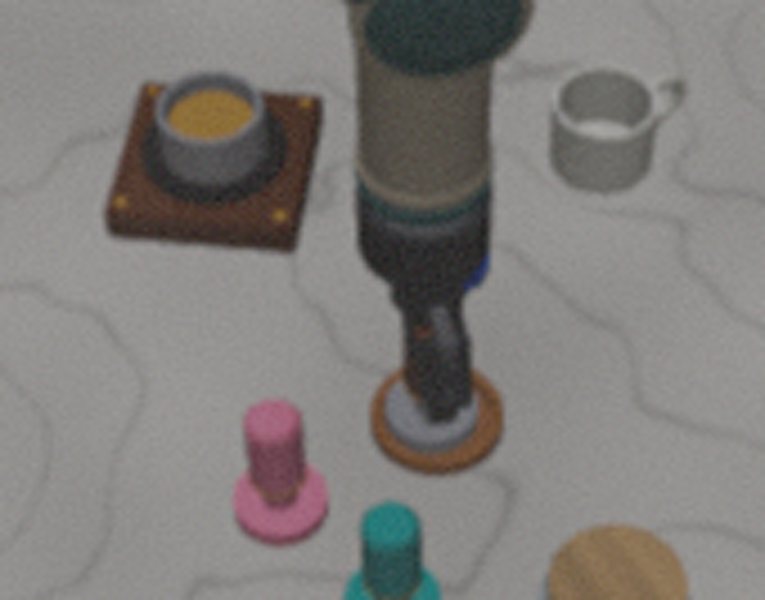

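The crop shows the fingers straddling the tamper at (440,390), clear of the pink and turquoise look-alikes. I correct the centring and close.

```bash
python3 -m jog '{"hand":[80,70,60,55,50],"dp":[[-0.05,-0.07,0],[-0.05,-0.07,0],[-0.05,-0.07,0],[-0.05,-0.07,0],[-0.05,-0.07,0]],"delta_rot":[[0,0,0],[0,0,0],[0,0,0],[0,0,0],[0,0,0]]}' 30
python3 t.py '[.5375,-.153,.128]'
python3 -m jog '{"hand":[46,42,38,34,30],"dp":[[0,0,0],[0,0,0],[0,0,0],[0,0,0],[0,0,0]],"delta_rot":[[0,0,0],[0,0,0],[0,0,0],[0,0,0],[0,0,0]]}' 30
python3 -m jog '{"hand":[20,20,20,20,20],"dp":[[0,0,0],[0,0,0],[0,0,0],[0,0,0],[0,0,0]],"delta_rot":[[0,0,0],[0,0,0],[0,0,0],[0,0,0],[0,0,0]]}' 100
python3 t.py '[.5375,-.153,.128]'
```

```text
time_s: 3.65
position: [0.5376, -0.1527, 0.1291]
ee_rot: [0.0, 0.173, 0.985, 0.0]
ft_force: [-0.1, 0.5, -1.3]
gripper_width: 0.0501
finger_force: 0.0
t 3.65 pos [ 0.5376 -0.1527  0.1291] F [-0.09  0.54 -1.27] M [ 0.043 -0.016 -0.038] w 0.05009600381531005 ff 0.0 q [-0.4   0.4   1.79  0.    0.95 -1.63]
z [ 4.e-04  0.e+00 -1.e+00] y [3.399e-01 9.405e-01 2.000e-04]
units [ 0.001 -0.006  0.022]
time_s: 4.15
position: [0.5378, -0.1523, 0.129]
ee_rot: [0.0, 0.173, 0.985, 0.001]
ft_force: [1.1, 1.5, 1.1]
gripper_width: 0.0333
finger_force: 29.8
time_s: 4.65
position: [0.5378, -0.1523, 0.1292]
ee_rot: [0.0, 0.173, 0.985, 0.001]
ft_force: [-0.1, 5.7, 5.2]
gripper_width: 0.0319
finger_force: 98.7
t 4.65 pos [ 0.5378 -0.1523  0.1292] F [-0.13  5.66  5.21] M [ 0.967 -0.21   0.036] w 0.03187567835297687 ff 98.68262529373169 q [-0.4   0.4   1.79  0.    0.95 -1.63]
z [ 8.e-04  9.e-04 -1.e+00] y [0.3403 0.9403 0.0011]
units [ 0.002 -0.015  0.025]
```

```bash
python3 -m jog '{"hand":[20,20,20,20,20],"dp":[[0,0,-0.2],[0,0,-0.5],[0,0,-1],[0,0,-1.6],[0,0,-2.2]],"delta_rot":[[0,0,0],[0,0,0],[0,0,0],[0,0,0],[0,0,0]]}' 100
python3 -m jog '{"hand":[20,20,20,20,20],"dp":[[0,0,-0.4],[0,0,-0.4],[0,0,-0.4],[0,0,-0.4],[0,0,-0.4]],"delta_rot":[[0,0,0],[0,0,0],[0,0,0],[0,0,0],[0,0,0]]}' 100
python3 t.py '[.5227,.102,.259]'
python3 - <<'E'
from h import *
p,d=camera('side');np.savez('side1',p=p,d=d);a=cv2.resize(p[150:290,250:420],(729,600),interpolation=2);cv2.imwrite('pics/lift.png',a[...,::-1])
E
```

```text
time_s: 5.15
position: [0.5365, -0.1536, 0.239]
ee_rot: [-0.001, 0.172, 0.985, -0.001]
ft_force: [0.8, -0.1, -3.6]
gripper_width: 0.0325
finger_force: 99.3
time_s: 5.65
position: [0.5367, -0.1527, 0.257]
ee_rot: [-0.002, 0.173, 0.985, 0.0]
ft_force: [-0.3, -0.0, -4.4]
gripper_width: 0.0325
finger_force: 99.3
t 5.65 pos [ 0.5367 -0.1527  0.257 ] F [-0.35 -0.01 -4.36] M [ 0.051  0.011 -0.027] w 0.032485092346675196 ff 99.31752920150757 q [-0.4   0.28  1.62 -0.    1.25 -1.63]
z [-0.0035  0.0012 -1.    ] y [ 3.400e-01  9.404e-01 -1.000e-04]
units [ 1.995  4.694 -0.032]
```

View pics/lift.png

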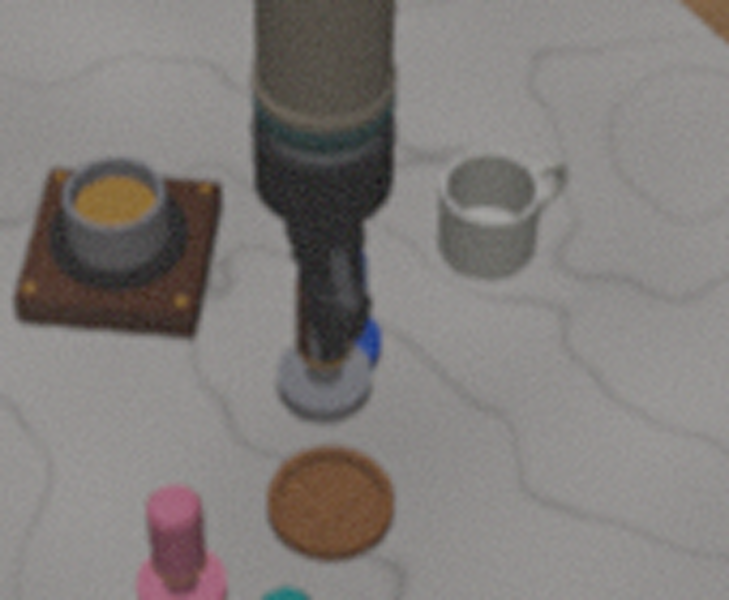

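The crop shows the tamper held upright, with its foot at (325,385), and the empty rest at (330,500). Next I measure the foot's offset and level, and the rest.

```bash
cat > foot.py <<'E'
from h import *
from scipy.optimize import least_squares
v0,u0=np.mgrid[0:400,0:640]
def foot(n='side',d=None,pos=None,dz=.1112):
    # points on foot's top face and its outer cylinder
    if d is None: d=camera(n)[1]
    s=get_state();p=s['position'] if pos is None else pos
    X=pts(n,d);e=X-p;h=np.hypot(e[...,0],e[...,1])
    zt=-dz
    top=X[(h<.034)&(abs(e[...,2]-zt)<.0035)&(h>.014)]
    c=np.zeros(3)
    A=np.c_[top[:,:2]-p[:2],np.ones(len(top))];pl=np.linalg.lstsq(A,top[:,2],rcond=None)[0]
    sd=X[(h<.035)&(e[...,2]-zt<-.003)&(e[...,2]-zt>-.013)]
    f=least_squares(lambda x:np.hypot(sd[:,0]-x[0],sd[:,1]-x[1])-.0285,p[:2],loss='soft_l1',f_scale=.001)
    bb,r=cv2.minEnclosingCircle(top[:,:2].astype(np.float32).copy())
    print('top n',len(top),'z',top[:,2].mean(),'rel',top[:,2].mean()-p[2],'slope',pl[:2].round(3),'encl',np.round(bb,4),r,'side n',len(sd),'cyl',f.x.round(4),'pos',p.round(4))
E
python3 - <<'E'
from foot import *
f=np.load('side1.npz');d=f['d'];foot(d=d)
X=pts('side',d);Z=X[...,2];hs=cv2.cvtColor(f['p'],cv2.COLOR_RGB2HSV)
def el(name,p,c):
    hs=cv2.cvtColor(p,cv2.COLOR_RGB2HSV)
    m=((abs(u0-c[0])<24)&(abs(v0-c[1])<20)&(hs[...,1]>75)&(hs[...,0]<20)).astype(np.uint8)
    cs,_=cv2.findContours(m,0,1);k=max(cs,key=cv2.contourArea)[:,0]
    P=np.array([ray(name,*q,.012) for q in k]);A=np.c_[2*P[:,:2],np.ones(len(P))];s=np.linalg.lstsq(A,(P[:,:2]**2).sum(1),rcond=None)[0]
    print(name,'rest',s[:2],np.sqrt(s[2]+s[:2]@s[:2]),len(k))
el('side',f['p'],(327,267))
for i in range(2): foot()
E
```

```text
top n 167 z 0.14574491392827807 rel -0.11156624767707665 slope [0.007 0.015] encl [ 0.5359 -0.1529] 0.029614023864269257 side n 67 cyl [ 0.5371 -0.1501] pos [ 0.5369 -0.1527  0.2573]
side rest [ 0.53835781 -0.15703618] 0.040249459067929434 77
top n 172 z 0.14603380799968305 rel -0.1115634000355363 slope [-0.001  0.004] encl [ 0.5365 -0.1516] 0.029218407347798347 side n 61 cyl [ 0.5373 -0.1505] pos [ 0.5371 -0.1527  0.2576]
top n 167 z 0.14615870492671323 rel -0.11172914644661464 slope [ 0.    -0.009] encl [ 0.5368 -0.1512] 0.02963891252875328 side n 72 cyl [ 0.5372 -0.1504] pos [ 0.5373 -0.1527  0.2579]
```

```bash
python3 -m jog '{"hand":[20,20,20,20,20],"dp":[[0.1,0.3,0],[0.3,0.8,0],[0.55,1.3,0],[0.8,1.85,0],[1,2.4,0]],"delta_rot":[[0,0,0],[0,0,0],[0,0,0],[0,0,0],[0,0,0]]}' 100
python3 -m jog '{"hand":[20,20,20,20,20],"dp":[[0.25,0.6,0],[0.5,1.2,0],[0.8,1.8,0],[0.9,2.15,0],[1,2.3,0]],"delta_rot":[[0,0,0],[0,0,0],[0,0,0],[0,0,0],[0,0,0]]}' 100
python3 -m jog '{"hand":[20,20,20,20,20],"dp":[[0,0,0.4],[0,0,0.6],[0,0,0.6],[0,0,0.6],[0,0,0.6]],"delta_rot":[[0,0,0],[0,0,0],[0,0,0],[0,0,0],[0,0,0]]}' 100
python3 t.py '[.5223,.102,.23]'
python3 - <<'E'
from foot import *
for i in range(3):
    p,d=camera('side');foot(d=d)
    X=pts('side',d);Z=X[...,2]
    m=(abs(X[...,0]-.522)<.1)&(abs(X[...,1]-.103)<.1)&(Z>.02)&(Z<.036);q=X[m];print('block',cv2.minAreaRect(q[:,:2].astype(np.float32).copy()))
a=cv2.resize(p[130:270,200:370],(729,600),interpolation=2);cv2.imwrite('pics/over.png',a[...,::-1])
E
```

```text
time_s: 6.3
position: [0.5305, -0.0208, 0.2588]
ee_rot: [-0.0, 0.173, 0.985, 0.0]
ft_force: [0.2, 0.7, -2.9]
gripper_width: 0.0321
finger_force: 99.6
time_s: 6.8
position: [0.523, 0.1048, 0.2589]
ee_rot: [-0.0, 0.171, 0.985, 0.001]
ft_force: [0.3, 0.2, -2.2]
gripper_width: 0.0319
finger_force: 99.6
time_s: 7.3
position: [0.5239, 0.1018, 0.2296]
ee_rot: [0.001, 0.173, 0.985, 0.0]
ft_force: [0.2, 0.2, -3.0]
gripper_width: 0.0326
finger_force: 99.7
t 7.3 pos [0.5239 0.1018 0.2296] F [ 0.17  0.23 -2.99] M [ 0.024 -0.067 -0.035] w 0.03256116463728816 ff 99.67389106750488 q [ 0.06  0.27  1.71  0.    1.16 -1.16]
z [ 1.3e-03  1.0e-04 -1.0e+00] y [3.406e-01 9.402e-01 6.000e-04]
units [ 0.032 -0.008 -0.009]
top n 129 z 0.11806811981710845 rel -0.11156065318970006 slope [-0.009  0.002] encl [0.5242 0.1018] 0.030187930911779404 side n 53 cyl [0.5245 0.1044] pos [0.5239 0.1019 0.2296]
block ((0.5216125249862671, 0.10262705385684967), (0.1321360021829605, 0.13057923316955566), 52.558433532714844)
top n 132 z 0.11851042058840154 rel -0.11110745496768477 slope [-0.002 -0.026] encl [0.5239 0.1023] 0.03049159236252308 side n 52 cyl [0.5245 0.1044] pos [0.5239 0.1019 0.2296]
block ((0.5221555233001709, 0.1037038117647171), (0.13435354828834534, 0.12980735301971436), 52.00398635864258)
top n 132 z 0.11802416892421 rel -0.11150259800366652 slope [ 0.01  -0.007] encl [0.5234 0.1027] 0.03035229817032814 side n 52 cyl [0.5245 0.1042] pos [0.5238 0.102  0.2295]
block ((0.5212104320526123, 0.10296359658241272), (0.13361823558807373, 0.1309356689453125), 51.82394790649414)
```

View pics/over.png

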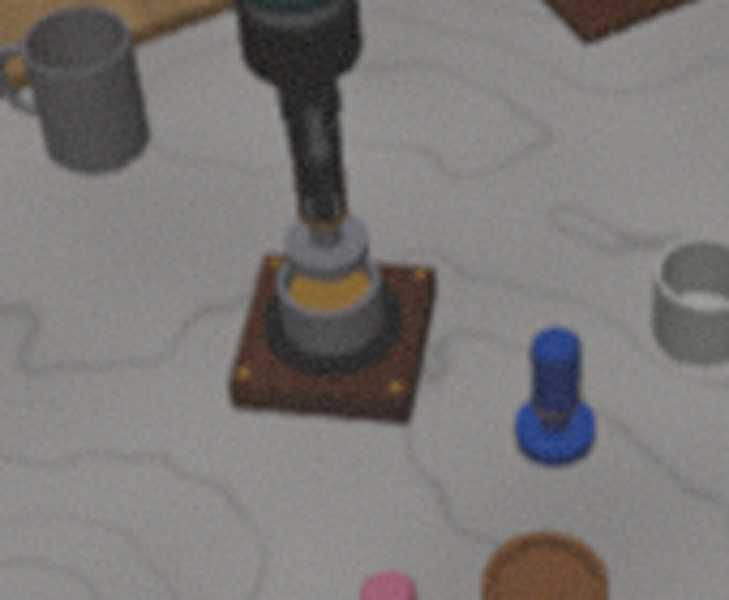

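The crop shows the foot at (327,245) right above the basket at (330,300), at roughly the right place. I compare foot and basket using the same cylinder fit.

```bash
cat > cyl.py <<'E'
from h import *
from scipy.optimize import least_squares
def cyl(X,c,r,lo,hi,tol=.007):
    h=np.hypot(X[...,0]-c[0],X[...,1]-c[1]);q=X[(h<r+tol)&(h>r-tol)&(X[...,2]>lo)&(X[...,2]<hi)]
    f=least_squares(lambda x:np.hypot(q[:,0]-x[0],q[:,1]-x[1])-r,c,loss='soft_l1',f_scale=.001);return f.x.round(4),len(q)
E
python3 - <<'E'
from cyl import *
ds=[('side0',np.load('side0.npz')['d'])]+[('now',camera('side')[1]) for _ in range(3)]
for l,d in ds:
    X=pts('side',d)
    print(l,'basket',cyl(X,[.522,.103],.036,.042,.072),'foot',cyl(X,[.524,.103],.0285,.106,.116))
d=camera('top')[1];X=pts('top',d);Z=X[...,2]
q=X[(np.hypot(X[...,0]-.5225,X[...,1]-.1)<.1)&(Z>.025)&(Z<.035)]
print('top block',cv2.minAreaRect(q[:,:2].astype(np.float32).copy()))
E
python3 t.py
```

```text
side0 basket (array([0.5227, 0.1045]), 232) foot (array([0.524, 0.103]), 0)
now basket (array([0.5228, 0.1054]), 177) foot (array([0.5247, 0.1041]), 55)
now basket (array([0.5233, 0.1055]), 176) foot (array([0.5243, 0.1037]), 47)
now basket (array([0.523 , 0.1054]), 178) foot (array([0.5241, 0.1043]), 58)
top block ((0.5220355987548828, 0.10058104246854782), (0.12957453727722168, 0.12916873395442963), 52.403411865234375)
t 7.65 pos [0.5235 0.1022 0.2291] F [ 0.21  0.35 -4.38] M [ 0.022  0.01  -0.009] w 0.03185989706403355 ff 99.6746277809143 q [ 0.06  0.27  1.71  0.    1.16 -1.16]
z [ 4.e-04  1.e-04 -1.e+00] y [3.400e-01 9.404e-01 2.000e-04]
```

```bash
python3 -m jog '{"hand":[20,20,20,20,20],"dp":[[0.03,0.01,0.1],[0.03,0.01,0.2],[0.03,0.01,0.3],[0.03,0.01,0.4],[0.03,0.01,0.4]],"delta_rot":[[0,0,0],[0,0,0],[0,0,0],[0,0,0],[0,0,0]]}' 100
python3 t.py
python3 - <<'E'
from cyl import *
for _ in range(3):
    X=pts('side',camera('side')[1])
    print('basket',cyl(X,[.522,.103],.036,.042,.072),'foot',cyl(X,[.5225,.104],.0285,.086,.096,.005))
E
python3 -m jog '{"hand":[20,20,20,20,20],"dp":[[0,0,0.03],[0,0,0.06],[0,0,0.09],[0,0,0.12],[0,0,0.14]],"delta_rot":[[0,0,0],[0,0,0],[0,0,0],[0,0,0],[0,0,0]]}' 100
python3 t.py
```

```text
time_s: 8.15
position: [0.5216, 0.1032, 0.2078]
ee_rot: [-0.001, 0.173, 0.985, -0.0]
ft_force: [-0.3, -0.3, -4.3]
gripper_width: 0.0322
finger_force: 99.7
t 8.15 pos [0.5216 0.1032 0.2078] F [-0.26 -0.28 -4.27] M [-0.002  0.019  0.01 ] w 0.032172927214015275 ff 99.6732759475708 q [ 0.06  0.29  1.75  0.    1.11 -1.16]
z [-2.2e-03 -1.0e-04 -1.0e+00] y [ 3.399e-01  9.405e-01 -8.000e-04]
basket (array([0.5228, 0.1054]), 168) foot (array([0.5223, 0.1055]), 54)
basket (array([0.5227, 0.1055]), 159) foot (array([0.5226, 0.1048]), 57)
basket (array([0.5229, 0.1058]), 168) foot (array([0.5229, 0.1052]), 54)
time_s: 8.8
position: [0.5221, 0.1032, 0.2017]
ee_rot: [-0.0, 0.173, 0.985, 0.0]
ft_force: [-1.1, 0.2, -3.7]
gripper_width: 0.0321
finger_force: 99.7
t 8.8 pos [0.5221 0.1032 0.2017] F [-1.15  0.18 -3.66] M [0.027 0.004 0.036] w 0.03212868207510307 ff 99.6742308139801 q [ 0.06  0.29  1.75  0.    1.1  -1.16]
z [-1.e-04  1.e-04 -1.e+00] y [0.3399 0.9405 0.    ]
```

```bash
python3 -m jog '{"hand":[20,20,20,20,20],"dp":[[0,0,0.03],[0,0,0.06],[0,0,0.09],[0,0,0.12],[0,0,0.12]],"delta_rot":[[0,0,0],[0,0,0],[0,0,0],[0,0,0],[0,0,0]]}' 100
python3 t.py
```

```text
time_s: 9.3
position: [0.522, 0.1032, 0.1956]
ee_rot: [-0.0, 0.173, 0.985, -0.0]
ft_force: [-0.1, 0.1, -2.8]
gripper_width: 0.0322
finger_force: 99.7
t 9.3 pos [0.522  0.1032 0.1956] F [-0.05  0.13 -2.77] M [ 0.017 -0.004 -0.026] w 0.03223877782807423 ff 99.67453837394714 q [ 0.06  0.3   1.76  0.    1.08 -1.16]
z [-6.e-04  1.e-04 -1.e+00] y [ 3.399e-01  9.405e-01 -1.000e-04]
```

Inside the bore with no side force. I continue down, feeling.

```bash
python3 -m jog '{"hand":[20,20,20,20],"dp":[[0,0,0.03],[0,0,0.06],[0,0,0.08],[0,0,0.08]],"delta_rot":[[0,0,0],[0,0,0],[0,0,0],[0,0,0]]}' 100
python3 t.py
python3 -m jog '{"hand":[20,20,20,20],"dp":[[0,0,0.03],[0,0,0.06],[0,0,0.08],[0,0,0.08]],"delta_rot":[[0,0,0],[0,0,0],[0,0,0],[0,0,0]]}' 100
python3 t.py
```

```text
time_s: 9.7
position: [0.5221, 0.1032, 0.1917]
ee_rot: [-0.0, 0.173, 0.985, -0.0]
ft_force: [-0.1, 0.0, -3.6]
gripper_width: 0.032
finger_force: 99.7
t 9.7 pos [0.5221 0.1032 0.1917] F [-0.1   0.04 -3.58] M [ 0.04  -0.018  0.025] w 0.03202648752555355 ff 99.67436671257019 q [ 0.06  0.3   1.77  0.    1.07 -1.16]
z [-3.e-04  0.e+00 -1.e+00] y [ 3.399e-01  9.405e-01 -1.000e-04]
time_s: 10.1
position: [0.5222, 0.1032, 0.1878]
ee_rot: [-0.0, 0.173, 0.985, 0.0]
ft_force: [0.5, -1.1, -2.8]
gripper_width: 0.032
finger_force: 99.7
t 10.1 pos [0.5222 0.1032 0.1878] F [ 0.54 -1.14 -2.75] M [0.025 0.032 0.068] w 0.0320115128339154 ff 99.67418074607849 q [ 0.06  0.31  1.77  0.    1.06 -1.16]
z [-1.e-04  1.e-04 -1.e+00] y [0.3399 0.9405 0.    ]
```

```bash
for i in 1; do python3 -m jog '{"hand":[20,20,20,20],"dp":[[0,0,0.03],[0,0,0.06],[0,0,0.06],[0,0,0.06]],"delta_rot":[[0,0,0],[0,0,0],[0,0,0],[0,0,0]]}' 100; done; python3 t.py
python3 -m jog '{"hand":[20,20,20,20],"dp":[[0,0,0.03],[0,0,0.06],[0,0,0.06],[0,0,0.06]],"delta_rot":[[0,0,0],[0,0,0],[0,0,0],[0,0,0]]}' 100; python3 t.py
```

```text
time_s: 10.5
position: [0.5223, 0.1032, 0.1852]
ee_rot: [0.0, 0.173, 0.985, 0.0]
ft_force: [-0.7, -0.2, 1.6]
gripper_width: 0.032
finger_force: 99.6
t 10.5 pos [0.5223 0.1032 0.1852] F [-0.68 -0.25  1.58] M [-0.057  0.193  0.032] w 0.031959565236031544 ff 99.64098930358887 q [ 0.06  0.31  1.78  0.    1.06 -1.16]
z [ 5.e-04  1.e-04 -1.e+00] y [3.399e-01 9.405e-01 2.000e-04]
time_s: 10.9
position: [0.5223, 0.1032, 0.1821]
ee_rot: [0.0, 0.172, 0.985, 0.0]
ft_force: [-0.5, 0.1, 2.5]
gripper_width: 0.0319
finger_force: 99.6
t 10.9 pos [0.5223 0.1032 0.1821] F [-0.49  0.12  2.5 ] M [-0.103  0.198 -0.008] w 0.031912559333351895 ff 99.62632656097412 q [ 0.06  0.31  1.78  0.    1.05 -1.16]
z [ 4.e-04  1.e-04 -1.e+00] y [3.398e-01 9.405e-01 2.000e-04]
```

```bash
python3 -m jog '{"hand":[20,20,20,20],"dp":[[0,0,0.03],[0,0,0.06],[0,0,0.06],[0,0,0.06]],"delta_rot":[[0,0,0],[0,0,0],[0,0,0],[0,0,0]]}' 100
python3 -m jog '{"hand":[20,20,20,20],"dp":[[0,0,0.02],[0,0,0.04],[0,0,0.04],[0,0,0.04]],"delta_rot":[[0,0,0],[0,0,0],[0,0,0],[0,0,0]]}' 100; python3 t.py
```

```text
time_s: 11.3
position: [0.5223, 0.1032, 0.179]
ee_rot: [0.0, 0.173, 0.985, 0.0]
ft_force: [-0.6, -0.4, 4.8]
gripper_width: 0.0322
finger_force: 99.6
time_s: 11.7
position: [0.5223, 0.1032, 0.1771]
ee_rot: [0.0, 0.173, 0.985, 0.0]
ft_force: [-1.5, -0.0, 5.6]
gripper_width: 0.0322
finger_force: 99.6
t 11.7 pos [0.5223 0.1032 0.1771] F [-1.45 -0.    5.56] M [-0.048  0.188  0.01 ] w 0.03219181885735163 ff 99.6034562587738 q [ 0.06  0.32  1.79  0.    1.04 -1.16]
z [ 4.e-04  1.e-04 -1.e+00] y [3.399e-01 9.404e-01 2.000e-04]
```

```bash
python3 -m jog '{"hand":[20,20,20],"dp":[[0,0,0.01],[0,0,0.02],[0,0,0.02]],"delta_rot":[[0,0,0],[0,0,0],[0,0,0]]}' 100
python3 -m jog '{"hand":[20,20,20],"dp":[[0,0,0.01],[0,0,0.01],[0,0,0.01]],"delta_rot":[[0,0,0],[0,0,0],[0,0,0]]}' 100; python3 t.py
```

```text
time_s: 12.0
position: [0.5223, 0.1032, 0.1761]
ee_rot: [0.0, 0.173, 0.985, 0.0]
ft_force: [-1.6, -0.4, 5.6]
gripper_width: 0.0321
finger_force: 99.6
time_s: 12.3
position: [0.5223, 0.1032, 0.1757]
ee_rot: [0.0, 0.173, 0.985, 0.0]
ft_force: [-1.1, 0.1, 6.0]
gripper_width: 0.0319
finger_force: 99.6
t 12.3 pos [0.5223 0.1032 0.1757] F [-1.12  0.09  6.05] M [-0.065  0.33   0.019] w 0.031930134133641215 ff 99.59665417671204 q [ 0.06  0.32  1.79  0.    1.03 -1.16]
z [ 5.e-04  1.e-04 -1.e+00] y [3.399e-01 9.405e-01 3.000e-04]
```

```bash
python3 -m jog '{"hand":[20,20,20],"dp":[[0,0,0.01],[0,0,0.01],[0,0,0.01]],"delta_rot":[[0,0,0],[0,0,0],[0,0,0]]}' 100;python3 t.py
python3 -m jog '{"hand":[20,20,20],"dp":[[0,0,0.01],[0,0,0.01],[0,0,0.01]],"delta_rot":[[0,0,0],[0,0,0],[0,0,0]]}' 100; python3 t.py
```

```text
time_s: 12.6
position: [0.5223, 0.1032, 0.1753]
ee_rot: [0.0, 0.173, 0.985, 0.0]
ft_force: [-1.5, -1.0, 6.8]
gripper_width: 0.0319
finger_force: 99.6
t 12.6 pos [0.5223 0.1032 0.1753] F [-1.54 -1.03  6.82] M [-0.081  0.269  0.044] w 0.03190281784304845 ff 99.59864974021912 q [ 0.06  0.32  1.79  0.    1.03 -1.16]
z [ 6.e-04  1.e-04 -1.e+00] y [3.398e-01 9.405e-01 3.000e-04]
time_s: 12.9
position: [0.5223, 0.1032, 0.1751]
ee_rot: [0.0, 0.173, 0.985, 0.0]
ft_force: [-1.9, 0.4, 8.4]
gripper_width: 0.032
finger_force: 99.9
t 12.9 pos [0.5223 0.1032 0.1751] F [-1.86  0.4   8.37] M [-0.086  0.437 -0.01 ] w 0.03196785049417637 ff 99.88523483276367 q [ 0.06  0.32  1.79 -0.    1.03 -1.16]
z [ 9.e-04  0.e+00 -1.e+00] y [3.398e-01 9.405e-01 3.000e-04]
```

```bash
python3 -m jog '{"hand":[20,20,20],"dp":[[0,0,0.01],[0,0,0.01],[0,0,0.01]],"delta_rot":[[0,0,0],[0,0,0],[0,0,0]]}' 100;python3 t.py
python3 - <<'E'
from h import *
import numpy as np
Q=[];F=[]
for _ in range(4):
    p,d=camera('side');X=pts('side',d);h=np.hypot(X[...,0]-.5228,X[...,1]-.1052)
    Z=X[...,2];Q.append(X[(h<.027)&(h>.013)&(Z>.052)&(Z<.075)]);s=get_state();F.append(np.r_[s['ft_force'],s['wrist_torque']])
q=np.vstack(Q);A=np.c_[q[:,:2]-[.5228,.1052],np.ones(len(q))]
from scipy.optimize import least_squares
f=least_squares(lambda x:A@x-q[:,2],[0,0,.06],loss='soft_l1',f_scale=.0008);print(len(q),f.x.round(4),q[:,:2].std(0))
print(np.round(F,2))
E
```

```text
time_s: 13.2
position: [0.5224, 0.1032, 0.1749]
ee_rot: [0.001, 0.172, 0.985, 0.0]
ft_force: [-2.8, -0.2, 10.4]
gripper_width: 0.0322
finger_force: 100.0
t 13.2 pos [0.5224 0.1032 0.1749] F [-2.76 -0.24 10.44] M [-0.118  0.534  0.048] w 0.03219130110414308 ff 100.03143668174744 q [ 0.06  0.32  1.79 -0.    1.03 -1.16]
z [ 0.0011  0.     -1.    ] y [3.398e-01 9.405e-01 4.000e-04]
308 [-0.0314 -0.0242  0.0639] [0.01637892 0.01115641]
[[-2.540e+00  1.200e-01  1.173e+01 -1.100e-01  5.200e-01  2.000e-02]
 [-2.830e+00 -1.210e+00  9.610e+00 -1.100e-01  5.100e-01  5.000e-02]
 [-2.240e+00 -7.600e-01  1.052e+01 -1.300e-01  5.100e-01 -2.000e-02]
 [-1.800e+00  1.100e-01  9.830e+00 -1.100e-01  5.100e-01  1.000e-02]]
```

Run:
```python
from h import *
p,d=camera('side');np.savez('side2',p=p,d=d)
a=cv2.resize(p[165:225,245:325],(800,600),interpolation=2);cv2.imwrite('pics/press.png',a[...,::-1])
```

```text
(no output)
```

View pics/press.png

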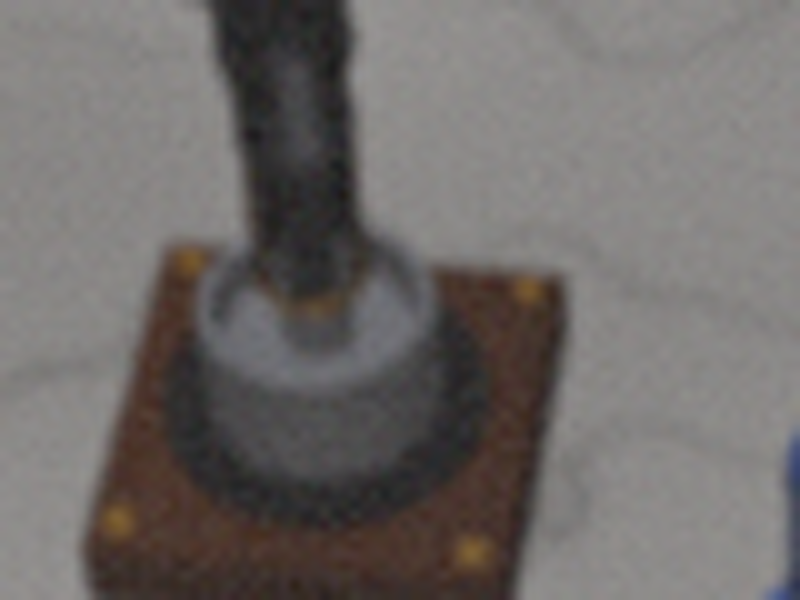

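The crop shows the foot seated inside the basket, neck at (318,325), with no rim overlap visible. Side force and moment are growing slightly, so I test a half-millimetre relief in x.

```bash
cat > ff.py <<'E'
from h import *
Q=[];F=[]
for _ in range(5):
    p,d=camera('side');X=pts('side',d);e=X-[.5228,.1053,0];h=np.hypot(e[...,0],e[...,1])
    Z=X[...,2];Q.append(e[(h<.024)&(h>.013)&(Z>.056)&(Z<.072)]);s=get_state();F.append(np.r_[s['ft_force'],s['wrist_torque']])
from scipy.optimize import least_squares
q=np.vstack(Q);A=np.c_[q[:,:2],np.ones(len(q))]
f=least_squares(lambda x:A@x-q[:,2],[0,0,.06],loss='soft_l1',f_scale=.0008);print(len(q),'slope',f.x.round(4),'F M',np.mean(F,0).round(2),'Fz max',np.max(F,0)[2],'t',s['time_s'],s['position'].round(4))
E
python3 ff.py
python3 -m jog '{"hand":[20,20],"dp":[[0.01,0,0],[0.01,0,0]],"delta_rot":[[0,0,0],[0,0,0]]}' 100;python3 ff.py
python3 -m jog '{"hand":[20,20],"dp":[[0.01,0,0],[0.01,0,0]],"delta_rot":[[0,0,0],[0,0,0]]}' 100;python3 ff.py
```

```text
314 slope [-0.0062 -0.0357  0.0638] F M [-2.39 -0.51 10.04 -0.1   0.53 -0.02] Fz max 10.64164908063445 t 13.7 [0.5224 0.1032 0.1749]
time_s: 13.9
position: [0.5222, 0.1032, 0.1749]
ee_rot: [0.001, 0.172, 0.985, 0.0]
ft_force: [-1.6, -0.3, 9.9]
gripper_width: 0.0319
finger_force: 100.0
318 slope [-0.0088 -0.0376  0.0639] F M [-1.79 -0.74  9.68 -0.18  0.4  -0.01] Fz max 10.002098919122124 t 14.15 [0.5222 0.1033 0.1749]
time_s: 14.35
position: [0.522, 0.1033, 0.175]
ee_rot: [0.001, 0.172, 0.985, 0.0]
ft_force: [-1.6, -1.2, 9.4]
gripper_width: 0.0319
finger_force: 100.0
320 slope [-0.026  -0.0554  0.0638] F M [-1.19 -0.83  9.2  -0.27  0.29 -0.01] Fz max 9.693359090716216 t 14.6 [0.522  0.1033 0.175 ]
```

```bash
python3 -m jog '{"hand":[20,20,20],"dp":[[0.02,-0.02,0.01],[0.02,-0.02,0.015],[0.02,-0.02,0.015]],"delta_rot":[[0,0,0],[0,0,0],[0,0,0]]}' 100;python3 ff.py
```

```text
time_s: 14.9
position: [0.5216, 0.1031, 0.1747]
ee_rot: [0.002, 0.173, 0.985, 0.001]
ft_force: [-0.9, 0.2, 10.9]
gripper_width: 0.0322
finger_force: 100.3
300 slope [-0.0223 -0.0528  0.0636] F M [-0.62  0.35 10.87  0.02  0.08  0.02] Fz max 11.307469514902563 t 15.15 [0.5217 0.1031 0.1748]
```

```bash
python3 -m jog '{"hand":[20,20,20],"dp":[[0,0,0.01],[0,0,0.02],[0,0,0.02]],"delta_rot":[[0,0,0],[0,0,0],[0,0,0]]}' 100;python3 ff.py
```

```text
time_s: 15.45
position: [0.5217, 0.1031, 0.1743]
ee_rot: [0.003, 0.173, 0.985, 0.001]
ft_force: [-1.7, 0.5, 14.1]
gripper_width: 0.032
finger_force: 100.4
308 slope [-0.0152 -0.0536  0.0632] F M [-1.44 -0.13 14.38 -0.02  0.23 -0.  ] Fz max 15.287741592805308 t 15.7 [0.5217 0.1031 0.1743]
```

```bash
python3 -m jog '{"hand":[20,20,20,20,20],"dp":[[0,0,0],[0,0,0],[0,0,0],[0,0,0],[0,0,0]],"delta_rot":[[0,0,0],[0,0,0],[0,0,0],[0,0,0],[0,0,0]]}' 100
python3 -m jog '{"hand":[20,20,20,20,20],"dp":[[0,0,0],[0,0,0],[0,0,0],[0,0,0],[0,0,0]],"delta_rot":[[0,0,0],[0,0,0],[0,0,0],[0,0,0],[0,0,0]]}' 100
python3 -m jog '{"hand":[20,20,20,20,20],"dp":[[0,0,0],[0,0,0],[0,0,0],[0,0,0],[0,0,0]],"delta_rot":[[0,0,0],[0,0,0],[0,0,0],[0,0,0],[0,0,0]]}' 100
python3 -m jog '{"hand":[20,20,20,20,20],"dp":[[0,0,0],[0,0,0],[0,0,0],[0,0,0],[0,0,0]],"delta_rot":[[0,0,0],[0,0,0],[0,0,0],[0,0,0],[0,0,0]]}' 100
python3 - <<'E'
from h import *
# tilt check: foot-top height by bands of y and x, with central-radius points
q=[]
for _ in range(6):
    X=pts('side',camera('side')[1]);e=X-[.5228,.1053,0];h=np.hypot(e[...,0],e[...,1]);q.append(e[(h<.034)&(h>.012)&(e[...,2]>.054)&(e[...,2]<.085)])
q=np.vstack(q)
for a in np.arange(-.034,.03,.006):
    m=(q[:,1]>a)&(q[:,1]<a+.006);m2=(q[:,0]>a)&(q[:,0]<a+.006)&(q[:,1]>-.014);print(round(a,3),m.sum(),np.percentile(q[m,2],[25,50,75]).round(4) if m.any() else 0,m2.sum(),np.percentile(q[m2,2],[25,50,75]).round(4) if m2.any() else 0)
s=get_state();print(s['time_s'],s['ft_force'],s['wrist_torque'])
E
```

```text
time_s: 16.2
position: [0.5217, 0.1031, 0.1743]
ee_rot: [0.003, 0.173, 0.985, 0.001]
ft_force: [-1.8, 0.6, 14.2]
gripper_width: 0.0322
finger_force: 100.4
time_s: 16.7
position: [0.5217, 0.1031, 0.1743]
ee_rot: [0.003, 0.173, 0.985, 0.001]
ft_force: [-1.1, -0.1, 14.5]
gripper_width: 0.0324
finger_force: 100.4
time_s: 17.2
position: [0.5217, 0.1031, 0.1743]
ee_rot: [0.003, 0.173, 0.985, 0.001]
ft_force: [-1.0, 0.8, 14.3]
gripper_width: 0.0317
finger_force: 100.4
time_s: 17.7
position: [0.5217, 0.1031, 0.1743]
ee_rot: [0.003, 0.173, 0.985, 0.001]
ft_force: [-0.6, -0.1, 14.0]
gripper_width: 0.032
finger_force: 100.4
-0.034 81 [0.0645 0.0741 0.0771] 52 [0.0759 0.0779 0.079 ]
-0.028 58 [0.0658 0.0747 0.0773] 64 [0.0635 0.066  0.0729]
-0.022 64 [0.0647 0.0674 0.0763] 130 [0.0622 0.064  0.0684]
-0.016 140 [0.063  0.0648 0.0747] 159 [0.0623 0.0639 0.069 ]
-0.01 133 [0.062  0.0641 0.0684] 68 [0.0636 0.0688 0.0774]
-0.004 126 [0.0626 0.0643 0.0735] 14 [0.0685 0.0745 0.0803]
0.002 119 [0.0618 0.0638 0.0682] 6 [0.0613 0.0628 0.0648]
0.008 132 [0.0619 0.0642 0.0724] 29 [0.0611 0.0628 0.0641]
0.014 89 [0.0627 0.0668 0.0743] 56 [0.0621 0.0631 0.0647]
0.02 73 [0.0621 0.067  0.0756] 71 [0.0615 0.0634 0.0645]
0.026 72 [0.0652 0.0715 0.0771] 169 [0.0625 0.0688 0.076 ]
18.0 [-1.23980097  0.8070446  13.59350043] [0.010016   0.25173707 0.05989235]
```

```bash
python3 -m jog '{"hand":[20,20,20,20,20],"dp":[[-0.01,0.005,-0.03],[-0.02,0.01,-0.06],[-0.03,0.02,-0.1],[-0.03,0.02,-0.16],[-0.03,0.02,-0.22]],"delta_rot":[[0,0,0],[0,0,0],[0,0,0],[0,0,0],[0,0,0]]}' 100; python3 t.py
python3 -m jog '{"hand":[20,20,20,20,20],"dp":[[0,0,-0.08],[0,0,-0.16],[0,0,-0.26],[0,0,-0.36],[0,0,-0.46]],"delta_rot":[[0,0,0],[0,0,0],[0,0,0],[0,0,0],[0,0,0]]}' 100
python3 -m jog '{"hand":[20,20,20,20,20],"dp":[[0,0,-0.2],[0,0,-0.5],[0,0,-0.8],[0,0,-1],[0,0,-1]],"delta_rot":[[0,0,0],[0,0,0],[0,0,0],[0,0,0],[0,0,0]]}' 100
python3 t.py '[.5385,-.1535,.258]'
python3 - <<'E'
from foot import *
from cyl import cyl
for _ in range(3):
    d=camera('side')[1];foot(d=d)
for n,z in(('top',0),('side',0)):
  q=[]
  for _ in range(4):
    X=pts(n,camera(n)[1]);c=[.5228,.1053] if n=='side' else [.5228,.1008];e=X-[*c,0];h=np.hypot(e[...,0],e[...,1]);q.append(e[(h<.022)&(e[...,2]>.045)&(e[...,2]<.075)])
  q=np.vstack(q)
  if len(q)>30:
    A=np.c_[q[:,:2],np.ones(len(q))];f=least_squares(lambda x:A@x-q[:,2],[0,0,.06],loss='soft_l1',f_scale=.0008);print(n,'plate',len(q),f.x.round(4))
E
```

```text
time_s: 18.5
position: [0.5221, 0.1033, 0.1832]
ee_rot: [0.0, 0.173, 0.985, 0.0]
ft_force: [0.4, -0.8, 2.4]
gripper_width: 0.0321
finger_force: 100.5
t 18.5 pos [0.5221 0.1033 0.1832] F [ 0.37 -0.82  2.42] M [-0.121 -0.058  0.011] w 0.03206744830173154 ff 100.45567631721497 q [ 0.06  0.31  1.78 -0.    1.05 -1.16]
z [ 9.e-04 -1.e-04 -1.e+00] y [3.399e-01 9.405e-01 2.000e-04]
time_s: 19.0
position: [0.5213, 0.1034, 0.2061]
ee_rot: [-0.001, 0.173, 0.985, -0.0]
ft_force: [-0.5, -0.1, -2.9]
gripper_width: 0.0326
finger_force: 100.1
time_s: 19.5
position: [0.5225, 0.1034, 0.258]
ee_rot: [0.002, 0.173, 0.985, 0.0]
ft_force: [-0.7, -0.7, -2.8]
gripper_width: 0.0323
finger_force: 100.1
t 19.5 pos [0.5225 0.1034 0.258 ] F [-0.74 -0.68 -2.79] M [ 0.043 -0.017  0.002] w 0.03225616312171522 ff 100.06910562515259 q [ 0.06  0.24  1.67  0.    1.22 -1.16]
z [ 3.8e-03  3.0e-04 -1.0e+00] y [0.3398 0.9405 0.0016]
units [-2.047 -4.724  0.   ]
top n 137 z 0.1460149379322611 rel -0.11093107844434652 slope [-0.004  0.   ] encl [0.5224 0.1029] 0.030046502128243446 side n 42 cyl [0.5235 0.1056] pos [0.5219 0.1034 0.2569]
top n 134 z 0.14534735827503234 rel -0.11077599953570047 slope [0.003 0.013] encl [0.5213 0.1024] 0.029965350404381752 side n 47 cyl [0.5225 0.1059] pos [0.5215 0.1033 0.2561]
top n 133 z 0.14445685144988604 rel -0.11117378417061666 slope [0.002 0.016] encl [0.5201 0.1023] 0.028935346752405167 side n 52 cyl [0.522  0.1054] pos [0.5212 0.1033 0.2556]
side plate 436 [0.0007 0.0002 0.0622]
```

Plate is level at about z = 0.062 and sprung back, and the tamper is still straight. I return to the rest.

```bash
python3 -m jog '{"hand":[20,20,20,20,20],"dp":[[-0.1,-0.3,0],[-0.3,-0.8,0],[-0.55,-1.3,0],[-0.8,-1.85,0],[-1.05,-2.4,0]],"delta_rot":[[0,0,0],[0,0,0],[0,0,0],[0,0,0],[0,0,0]]}' 100
python3 -m jog '{"hand":[20,20,20,20,20],"dp":[[-0.25,-0.6,0],[-0.5,-1.2,0],[-0.8,-1.8,0],[-0.95,-2.15,0],[-1.05,-2.35,0]],"delta_rot":[[0,0,0],[0,0,0],[0,0,0],[0,0,0],[0,0,0]]}' 100
python3 -m jog '{"hand":[20,20,20,20,20],"dp":[[0,0,0.3],[0,0,0.8],[0,0,1.2],[0,0,1.5],[0,0,1.5]],"delta_rot":[[0,0,0],[0,0,0],[0,0,0],[0,0,0],[0,0,0]]}' 100
python3 t.py '[.539,-.155,.18]'
python3 - <<'E'
from cyl import *
s=get_state();zb=s['position'][2]-.125
for _ in range(3):
    p,d=camera('side');X=pts('side',d);Z=X[...,2]
    m=(np.hypot(X[...,0]-.5395,X[...,1]+.154)<.047)&(Z>.008)&(Z<.016)&(np.hypot(X[...,0]-.5395,X[...,1]+.154)>.03);q=X[m]
    f=least_squares(lambda x:np.hypot(q[:,0]-x[0],q[:,1]-x[1])-.038,[.5395,-.154],loss='soft_l1',f_scale=.002)
    print('rest',f.x.round(4),len(q),'foot',cyl(X,[.539,-.153],.0285,zb+.003,zb+.012,.006),s['position'].round(4))
a=cv2.resize(p[210:300,265:385],(800,600),interpolation=2);cv2.imwrite('pics/back.png',a[...,::-1])
E
```

```text
time_s: 20.55
position: [0.5301, -0.0293, 0.2562]
ee_rot: [0.0, 0.172, 0.985, -0.0]
ft_force: [0.7, 0.2, -4.2]
gripper_width: 0.0321
finger_force: 99.8
time_s: 21.05
position: [0.5394, -0.1584, 0.256]
ee_rot: [-0.0, 0.174, 0.985, -0.0]
ft_force: [-0.7, -0.3, -2.8]
gripper_width: 0.0319
finger_force: 99.9
time_s: 21.55
position: [0.5381, -0.155, 0.1789]
ee_rot: [-0.003, 0.172, 0.985, 0.001]
ft_force: [-0.1, 0.6, -2.9]
gripper_width: 0.0319
finger_force: 99.9
t 21.55 pos [ 0.5381 -0.155   0.1789] F [-0.06  0.65 -2.86] M [-0.013  0.05  -0.014] w 0.03186378052014669 ff 99.92422342300415 q [-0.4   0.35  1.72  0.    1.07 -1.63]
z [-0.0052  0.0024 -1.    ] y [3.397e-01 9.406e-01 5.000e-04]
units [-0.018  0.006 -0.022]
rest [ 0.5399 -0.1534] 157 foot (array([ 0.5377, -0.1526]), 61) [ 0.5381 -0.155   0.1789]
rest [ 0.5398 -0.1533] 151 foot (array([ 0.5391, -0.1531]), 45) [ 0.5381 -0.155   0.1789]
rest [ 0.5398 -0.1536] 163 foot (array([ 0.5401, -0.1535]), 39) [ 0.5381 -0.155   0.1789]
```

View pics/back.png

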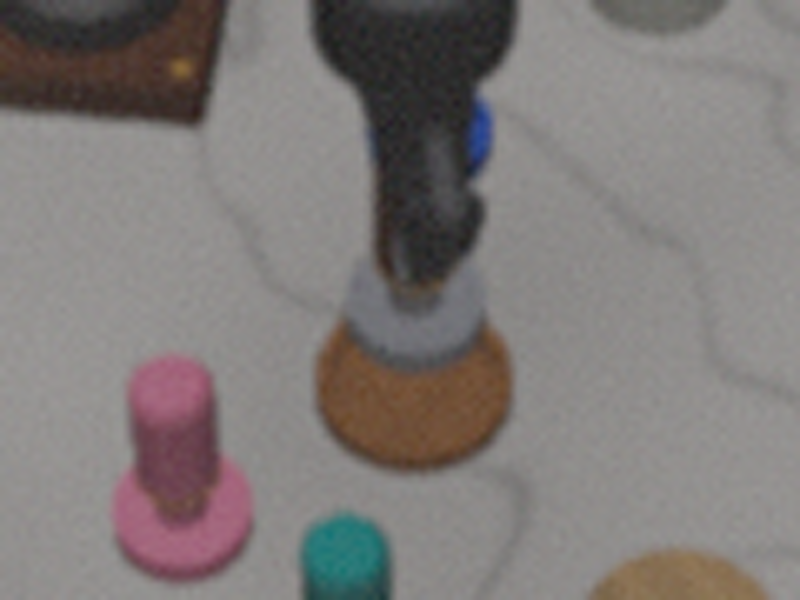

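The crop shows the foot at (415,310) centred over the rest at (413,380); measured offset is within about 1 mm. I lower gently.

```bash
python3 -m jog '{"hand":[20,20,20,20,20],"dp":[[0,0,0.2],[0,0,0.4],[0,0,0.6],[0,0,0.75],[0,0,0.75]],"delta_rot":[[0,0,0],[0,0,0],[0,0,0],[0,0,0],[0,0,0]]}' 100
python3 -m jog '{"hand":[20,20,20,20],"dp":[[0,0,0.03],[0,0,0.06],[0,0,0.09],[0,0,0.09]],"delta_rot":[[0,0,0],[0,0,0],[0,0,0],[0,0,0]]}' 100
python3 t.py '[.539,-.155,.129]'
```

```text
time_s: 22.2
position: [0.5388, -0.1553, 0.142]
ee_rot: [-0.002, 0.173, 0.985, 0.0]
ft_force: [-1.0, 0.1, -3.0]
gripper_width: 0.0319
finger_force: 99.9
time_s: 22.6
position: [0.5397, -0.1557, 0.1392]
ee_rot: [0.0, 0.173, 0.985, 0.0]
ft_force: [-0.5, -0.4, -4.1]
gripper_width: 0.032
finger_force: 99.9
t 22.6 pos [ 0.5397 -0.1557  0.1392] F [-0.46 -0.37 -4.08] M [ 0.033  0.004 -0.006] w 0.03195283761275021 ff 99.92668390274048 q [-0.4   0.4   1.77  0.    0.97 -1.63]
z [ 1.e-04  1.e-04 -1.e+00] y [3.399e-01 9.405e-01 1.000e-04]
units [0.018 0.007 0.203]
```

```bash
python3 -m jog '{"hand":[20,20,20,20,20],"dp":[[0,0,0.03],[0,0,0.06],[0,0,0.09],[0,0,0.12],[0,0,0.14]],"delta_rot":[[0,0,0],[0,0,0],[0,0,0],[0,0,0],[0,0,0]]}' 100
python3 -m jog '{"hand":[20,20,20],"dp":[[0,0,0.02],[0,0,0.03],[0,0,0.03]],"delta_rot":[[0,0,0],[0,0,0],[0,0,0]]}' 100
python3 -m jog '{"hand":[20,20,20],"dp":[[0,0,0.01],[0,0,0.02],[0,0,0.02]],"delta_rot":[[0,0,0],[0,0,0],[0,0,0]]}' 100
python3 t.py '[.539,-.155,.129]'
```

```text
time_s: 23.1
position: [0.5397, -0.1557, 0.1319]
ee_rot: [-0.0, 0.173, 0.985, 0.0]
ft_force: [1.1, -0.2, -2.8]
gripper_width: 0.032
finger_force: 99.9
time_s: 23.4
position: [0.5397, -0.1557, 0.1305]
ee_rot: [-0.0, 0.173, 0.985, 0.0]
ft_force: [-0.6, -0.6, -2.9]
gripper_width: 0.0324
finger_force: 99.9
time_s: 23.7
position: [0.5397, -0.1557, 0.1296]
ee_rot: [-0.0, 0.173, 0.985, 0.0]
ft_force: [-0.1, -0.8, -3.2]
gripper_width: 0.0323
finger_force: 99.9
t 23.7 pos [ 0.5397 -0.1557  0.1296] F [-0.08 -0.83 -3.24] M [-0.032 -0.007  0.017] w 0.03226389313858087 ff 99.92637634277344 q [-0.4   0.41  1.78  0.    0.95 -1.63]
z [-0.e+00  1.e-04 -1.e+00] y [3.399e-01 9.405e-01 1.000e-04]
units [0.018 0.007 0.012]
```

```bash
python3 -m jog '{"hand":[20,20,20],"dp":[[0,0,0.01],[0,0,0.02],[0,0,0.02]],"delta_rot":[[0,0,0],[0,0,0],[0,0,0]]}' 100
python3 -m jog '{"hand":[20,20,20],"dp":[[0,0,0.01],[0,0,0.02],[0,0,0.02]],"delta_rot":[[0,0,0],[0,0,0],[0,0,0]]}' 100
python3 t.py '[.539,-.155,.129]'
```

```text
time_s: 24.0
position: [0.5398, -0.1557, 0.1292]
ee_rot: [0.0, 0.173, 0.985, -0.0]
ft_force: [-0.5, 1.1, 1.5]
gripper_width: 0.032
finger_force: 100.2
time_s: 24.3
position: [0.5399, -0.1557, 0.1292]
ee_rot: [0.001, 0.172, 0.985, -0.0]
ft_force: [-2.5, 1.6, 8.9]
gripper_width: 0.0322
finger_force: 101.1
t 24.3 pos [ 0.5399 -0.1557  0.1292] F [-2.45  1.57  8.91] M [0.052 0.594 0.007] w 0.032181514879091974 ff 101.1196231842041 q [-0.4   0.41  1.78  0.    0.95 -1.63]
z [ 1.1e-03 -4.0e-04 -1.0e+00] y [ 0.3398  0.9405 -0.    ]
units [0.021 0.007 0.003]
```

Touchdown at the original height (0.129). I ease back a little, open and lift away.

```bash
python3 -m jog '{"hand":[20,20,20],"dp":[[0,0,-0.02],[0,0,-0.02],[0,0,-0.02]],"delta_rot":[[0,0,0],[0,0,0],[0,0,0]]}' 30
python3 -m jog '{"hand":[34,36,38,42,48],"dp":[[0,0,0],[0,0,0],[0,0,0],[0,0,0],[0,0,0]],"delta_rot":[[0,0,0],[0,0,0],[0,0,0],[0,0,0],[0,0,0]]}'
python3 -m jog '{"hand":[60,70,85,85,85],"dp":[[0,0,0],[0,0,0],[0,0,0],[0,0,0],[0,0,0]],"delta_rot":[[0,0,0],[0,0,0],[0,0,0],[0,0,0],[0,0,0]]}'
python3 t.py
```

```text
time_s: 24.6
position: [0.5399, -0.1557, 0.1292]
ee_rot: [0.0, 0.173, 0.985, 0.0]
ft_force: [-1.0, 1.3, 5.4]
gripper_width: 0.0319
finger_force: 100.4
time_s: 25.1
position: [0.5398, -0.1558, 0.1285]
ee_rot: [-0.0, 0.173, 0.985, 0.0]
ft_force: [0.4, 0.6, 0.0]
gripper_width: 0.048
finger_force: 0.0
time_s: 25.6
position: [0.5397, -0.1557, 0.1287]
ee_rot: [0.0, 0.173, 0.985, 0.0]
ft_force: [-0.4, 0.6, -0.2]
gripper_width: 0.0848
finger_force: 0.0
t 25.6 pos [ 0.5397 -0.1557  0.1287] F [-0.41  0.57 -0.17] M [0.017 0.016 0.025] w 0.08484087483758497 ff 0.0 q [-0.4   0.41  1.78  0.    0.95 -1.63]
z [ 1.e-04  1.e-04 -1.e+00] y [3.399e-01 9.405e-01 1.000e-04]
```

```bash
python3 -m jog '{"hand":[85,85,85,85,85],"dp":[[0,0,-0.1],[0,0,-0.4],[0,0,-0.9],[0,0,-1.5],[0,0,-2.2]],"delta_rot":[[0,0,0],[0,0,0],[0,0,0],[0,0,0],[0,0,0]]}'
python3 -m jog '{"hand":[85,85,85,85,85],"dp":[[0.5,0,-0.5],[1.2,0,-0.8],[2,0,-1],[2.8,0,-1],[3.4,0,-1]],"delta_rot":[[0,0,0],[0,0,0],[0,0,0],[0,0,0],[0,0,0]]}'
python3 -m jog '{"hand":[85,85,85,85,85],"dp":[[0.4,0,0],[0.8,0,0],[0.8,0,0],[0.8,0,0],[0.8,0,0]],"delta_rot":[[0,0,0],[0,0,0],[0,0,0],[0,0,0],[0,0,0]]}'
python3 - <<'E'
from foot import *
from cyl import cyl
im=[]
for n in('top','side'):
    p,d=camera(n);X=pts(n,d);Z=X[...,2];h=np.hypot(X[...,0]-.5395,X[...,1]+.155)
    m=(h<.035)&(Z>.092)&(Z<.115);print(n,'top',m.sum(),X[m].mean(0).round(4))
    m=(h<.047)&(h>.03)&(Z>.009)&(Z<.016);q=X[m];f=least_squares(lambda x:np.hypot(q[:,0]-x[0],q[:,1]-x[1])-.038,[.5395,-.154],loss='soft_l1',f_scale=.002);print(' rest',f.x.round(4),len(q))
    if n=='side': print(' handle',cyl(X,[.5395,-.153],.017,.05,.065),cyl(X,[.5395,-.153],.017,.08,.095))
    c=[.5228,.1053] if n=='side' else [.5228,.1008];e=X-[*c,0];hh=np.hypot(e[...,0],e[...,1]);q=e[(hh<.022)&(Z>.04)&(Z<.08)]
    A=np.c_[q[:,:2],np.ones(len(q))];f=np.linalg.lstsq(A,q[:,2],rcond=None)[0];print(' plate',len(q),f.round(4))
    im.append(p[150:280,230:430] if n=='top' else p[150:280,230:430])
cv2.imwrite('pics/end.png',cv2.resize(np.hstack(im),(800,260))[...,::-1])
E
```

```text
time_s: 26.1
position: [0.5392, -0.1554, 0.2393]
ee_rot: [-0.001, 0.173, 0.985, 0.0]
ft_force: [1.1, 0.3, -0.8]
gripper_width: 0.085
finger_force: 0.0
time_s: 26.6
position: [0.3775, -0.0969, 0.2892]
ee_rot: [0.0, 0.172, 0.985, -0.0]
ft_force: [-0.7, -0.4, -0.1]
gripper_width: 0.0847
finger_force: 0.0
time_s: 27.1
position: [0.3433, -0.0848, 0.289]
ee_rot: [0.001, 0.173, 0.985, -0.0]
ft_force: [0.5, -0.1, -0.3]
gripper_width: 0.0851
finger_force: 0.0
top top 124 [ 0.54   -0.1574  0.1038]
 rest [ 0.5405 -0.1562] 169
 plate 195 [-0.0174  0.0233  0.063 ]
side top 128 [ 0.5384 -0.1576  0.1015]
 rest [ 0.5401 -0.153 ] 157
 handle (array([ 0.5407, -0.1541]), 43) (array([ 0.5401, -0.1541]), 45)
 plate 107 [-0.005   0.0068  0.0619]
```

View pics/end.png

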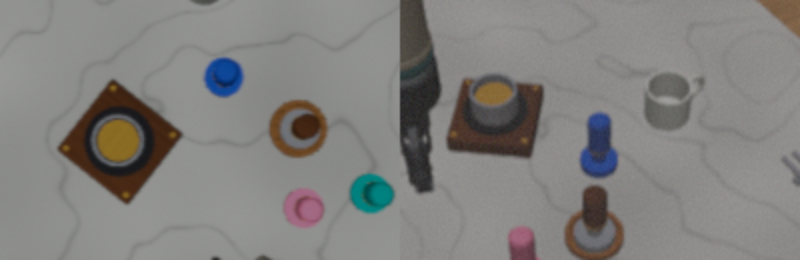

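The picture shows the tamper standing upright and centred in its rest (right half, about (597,215)) and the plate level in the basket. The cup is in place and the gripper is clear of everything.

```bash
python3 -c "
from cell import *
print(sign_off())"
```

```text
the job is handed in; nothing more can be done
None
```

The job is handed in, verdict not shown: the plate was pressed onto its stop at about 18 N for over two seconds and came back level, and the tamper stands upright in its rest, centred to within about 2 mm by camera.

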